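# Put the mixed-up valve bonnets back with their own valve bodies

## Robot

A 7-joint arm with a two-finger parallel gripper is mounted at the origin on the work surface. World frame = base frame: x ahead of the robot, y to its left, z up, the work surface at z = 0. Lengths are in m, angles in rad, forces in N, time in s.
With the tool pointing down it reaches from about 0.4 to 0.85 m from the base axis. Payload 10.4 kg.
Tool frame: the origin (TCP) lies between the finger pads; the fingertips stand 11 mm ahead of it and the grasp point (between the pads) lies 8 mm behind it (tip_reach is the distance from the TCP to the fingertips, in m); z points along the fingers, y is the line along which they close (so a half turn about z gives the same grasp; the last joint's range is limited). The gripper opens to 85 mm and grips with 20 to 120 N. Pads are 22 mm wide; open, the fingers measure 114 mm over their backs; the gripper's body (76 mm by 85 mm) begins 54 mm behind the grasp point. The pads swing forward as they close: fully open they stand 13 mm farther back than shut.
Start: joints at [-1.27, 0.332, -0.065, 1.46, 0.022, 1.35, -0.088], TCP at [0.199, 0.593, 0.242] pointing down, gripper open.
Joint ranges: [-2.6, 2.6], [-0.5, 2.12], [-1.47, 1.34], [0.16, 2.42], [-1.27, 4.41], [0.06, 2.06], [-2.6, 2.6]. Speed limits (rad/s): [2.22, 2.22, 2.79, 2.79, 3.14, 3.14, 3.14].

## Interface

Orientations are given as a unit quaternion [x, y, z, w].
In Python, from workcell import * gives the robot as it stands.
- The arm moves only by the shell command python3 -m inch 'ROWS' [OPENING] [FORCE]. ROWS is JSON, a list of rows, each an object with "slide": the shift along the world's x, y, z in m, a list of three; "yaw": the turn about the world's z in rad. A call has 1 to 20 rows; each row is the pose to reach, as a shift and turn from the pose commanded when the call began; what a row does not reach only later rows make up. A row lasts 1/12 s, in which the tool goes at most 41.7 mm and 7.16 degrees, less where a joint would pass 70% of its speed; a pose out of reach is approached as far as the arm can. A call with a gripper value outside its range is refused whole. OPENING is the closure in counts, from 0 (fully open) to 255 (shut), set as the call begins (- or left out, the last holds). The fingers move at their own pace and stop on an object; FORCE is the grip in N (left out, the last holds). Time passes only in rows, so rows that repeat a pose let the fingers close. It gives the time, the measured TCP pose, the force, the opening and the grip force at its end, in the units of the state.
- get_obs(): the state, without advancing time (a new reading comes with each control period).
- camera(name): name is "side" or "top" or "wrist"; returns a dict with "frame" (384x512x3 uint8, red, green, blue), "fx", "fy", "cx", "cy" (pixels), "k1" (the pictures are not rectified: a ray, as slopes to the right and down, at radius r is drawn at 1 + k1 r^2 times it, then the intrinsics apply), "extrinsics" (4x4, takes a point from world to camera coordinates). Camera axes: x right, y down, z forward; pixel columns grow to the right and rows downward; lengths in m; the calibration is good to about 2 mm. A picture is of the moment at which its call begins. There is no depth.
- hand_in(): hands the job in; it is judged then, once.
The state is a dict: "clock": time; "joint_pos": joint angles; "joint_velocities": joint speeds; "tau": joint torques, N m; "position": TCP position; "ee_rot": TCP orientation; "ft_force": force on the tool from outside, world axes, zero at the start; "torque": the same for the moment, N m; "grip_width": opening from 0.0 (shut) to 1.0 (fully open); "grasp_force": force on a finger pad.
Only numpy, scipy, OpenCV 4.12 (cv2) and the standard library are available. Lean on these libraries where they do the work, as an engineer would, in place of code of your own. Each camera call takes 0.05 s, during which the arm holds its last target. There are 200 camera calls.

## Task

Three globe valves are in for repair, each body lying in its own tray, but the three brass bonnets have all been put down with the wrong valve. Rearrange them so that each bonnet stands upright in the square bay of the tray that holds the valve body of its own size: smallest with smallest, middle with middle, largest with largest. A bay is meant for one bonnet, and the blue mat is free if you need to set one aside; tip none of them over, and leave the wrench, jar and brush where they are.

Things in the scene. Friction and masses are not known exactly. Their poses are not given: they have to be found in the camera images.
- bonnet_small: Smallest of three loose brass valve bonnets, upright, 56 mm tall, about 100 g. From below: round foot 25 mm across, to 14 mm; big hexagon 28 mm across flats, 14 to 26 mm (grip here); neck; gland nut 19 mm across flats, 33 to 43 mm; thin steel stem to the top. Origin: centre of the underside, z up; flats of the hexagon face its own +-y and every 60 degrees from there.
- bonnet_medium: Middle-sized of three loose brass valve bonnets, upright, 66 mm tall, about 220 g. From below: round foot 34 mm across, to 17 mm; big hexagon 38 mm across flats, 17 to 32 mm (grip here); neck; gland nut 25 mm across flats, 40 to 52 mm; thin steel stem to the top. Origin: centre of the underside, z up; flats of the hexagon face its own +-y and every 60 degrees from there.
- bonnet_large: Largest of three loose brass valve bonnets, upright, 75 mm tall, about 450 g. From below: round foot 45 mm across, to 20 mm; big hexagon 50 mm across flats, 20 to 38 mm (grip here); neck; gland nut 32 mm across flats, 47 to 60 mm; thin steel stem to the top. Origin: centre of the underside, z up; flats of the hexagon face its own +-y and every 60 degrees from there.
- tray_small: Fixed grey tray, 175 (x) by 135 mm (y), rim 12 mm high. Far half (+x): the smallest brass valve body, fixed, 62 mm long across the tray, its open neck (33 mm wide) up to 50 mm. Near half (-x, towards the robot): a square bay, 70 x 70 mm inside, centre at x -49.5 mm, y 0, floor at z 3 mm, between the near rim and 9 mm high ridges. Origin: centre of the tray's underside on the bench; z up.
- tray_medium: Fixed grey tray, 175 (x) by 135 mm (y), rim 12 mm high. Far half (+x): the middle-sized brass valve body, fixed, 88 mm long across the tray, its open neck (45 mm wide) up to 62 mm. Near half (-x, towards the robot): a square bay, 70 x 70 mm inside, centre at x -49.5 mm, y 0, floor at z 3 mm, between the near rim and 9 mm high ridges. Origin: centre of the tray's underside on the bench; z up.
- tray_large: Fixed grey tray, 175 (x) by 135 mm (y), rim 12 mm high. Far half (+x): the largest brass valve body, fixed, 116 mm long across the tray, its open neck (58 mm wide) up to 76 mm. Near half (-x, towards the robot): a square bay, 70 x 70 mm inside, centre at x -49.5 mm, y 0, floor at z 3 mm, between the near rim and 9 mm high ridges. Origin: centre of the tray's underside on the bench; z up.
- mat: Blue bench mat, fixed, 150 mm (x) by 140 mm (y), 3 mm thick, empty at the start: a free spot. Origin: centre of its underside, z up.
- wrench: Bystander: steel wrench, 200 mm long, lying loose on the bench beyond the trays on the robot's left, roughly across the robot's view. Origin on its underside near the middle, x along it from handle to jaw.
- jar: Bystander: closed jar, 60 mm in diameter, 65 mm tall, standing loose on the bench beyond the trays, near the middle. Origin: centre of its underside.
- brush: Bystander: hand brush, 190 mm long, lying loose on the bench beyond the trays on the robot's right. Origin on its underside near the middle, x along it from handle to bristles.
Things that resemble listed ones, but are neither listed nor needed, are in the scene too. What is shaped like the bonnet_large but black or turquoise is not meant. Leave any black or purple look-alike of the bonnet_medium alone.

How it is judged:
At the end, for the whole second after the job is handed in: Each bonnet stands in the bay of the tray with the valve body of its own size: its origin within 26 mm of the bay's centre along each of the tray's x and y, its underside less than 7 mm above the tray's underside (so down on the bay floor), tilted less than 0.12 rad, and at rest (x of bonnet_small in the frame of tray_small between -0.0755 and -0.0235 m and y of bonnet_small in the frame of tray_small between -0.026 and 0.026 m and z of bonnet_small in the frame of tray_small below 0.007 m and angle between each of bonnet_small, bonnet_medium, bonnet_large's own z axis and vertical below 0.12 rad and linear speed of each of bonnet_small, bonnet_medium, bonnet_large below 0.02 m/s and x of bonnet_medium in the frame of tray_medium between -0.0755 and -0.0235 m and y of bonnet_medium in the frame of tray_medium between -0.026 and 0.026 m and z of bonnet_medium in the frame of tray_medium below 0.007 m and x of bonnet_large in the frame of tray_large between -0.0755 and -0.0235 m and y of bonnet_large in the frame of tray_large between -0.026 and 0.026 m and z of bonnet_large in the frame of tray_large below 0.007 m); the robot touches nothing.
It fails at once if a bonnet is tipped over (angle between any of bonnet_small, bonnet_medium, bonnet_large's own z axis and vertical above 0.9 rad).
It fails at once if the wrench, the jar or the brush is disturbed (moved more than 30 mm) (distance of any of wrench, jar, brush from where it was at the start of the episode above 0.03 m).
It also fails if it takes over 112 s, if anything falls off the work surface, if the arm or the gripper's body presses on something with over 40 N, if the wrist force passes 120 N, or if a joint passes its speed limit or range.

## Working session

There is one attempt and no reset: what is moved stays moved. The work goes in short steps, Python scripts to look and compute and a shell command to move; the robot and the scene stay as the last step left them, time stands still between calls to the robot, and variables do not carry over. Pictures are saved under pics/ and viewed, at most 14 in all, crops included, and the job is handed in when it is done.

```bash
ls; mkdir -p pics; python3 - <<'E'
from workcell import *
import cv2
for n in ("top","side"):
    c=camera(n); cv2.imwrite(f"pics/{n}0.png",cv2.resize(c["frame"][:,:,::-1],(800,600),interpolation=cv2.INTER_CUBIC))
    print(n,c["fx"],c["fy"],c["cx"],c["cy"],c["k1"],c["extrinsics"].round(3).tolist() if hasattr(c["extrinsics"],'round') else c["extrinsics"])
o=get_obs();print(o)
E
```

```text
pics
top 366.98698605736325 366.98698605736325 255.61443850158665 179.80837906325965 0.03490634124521454 [[0.011, -1.0, 0.003, 0.026], [-0.991, -0.012, -0.136, 0.53], [0.136, -0.001, -0.991, 1.225], [0.0, 0.0, 0.0, 1.0]]
side 415.89221809272783 415.89221809272783 257.0488282189054 189.71197813968703 -0.0813529321743887 [[-0.998, -0.067, -0.011, 0.539], [-0.04, 0.709, -0.704, 0.046], [0.055, -0.702, -0.71, 1.191], [0.0, 0.0, 0.0, 1.0]]
{'clock': 0.1, 'joint_pos': array([-1.26962444,  0.33278096, -0.06471128,  1.46082333,  0.02159457,
        1.34990976, -0.08848903]), 'joint_velocities': array([ 0.00045859, -0.00174131,  0.00059787, -0.0025214 , -0.00175364,
        0.00094528,  0.00053563]), 'tau': array([ 1.41749289e-03, -6.26738906e+01,  4.91250004e-02, -3.92428815e+01,
        1.64431462e-02,  6.85681152e-03, -1.23011208e-05]), 'position': array([0.19873537, 0.59223399, 0.24162906]), 'ee_rot': array([ 1.61160532e-01,  9.86928015e-01, -6.08377434e-04, -7.59159338e-05]), 'ft_force': array([-0.4346731 , -0.92150239,  0.26432352]), 'torque': array([0.00280906, 0.01980541, 0.03274875]), 'grasp_force': 0.0, 'grip_width': 1.0022277850715113}
```

View pics/top0.png

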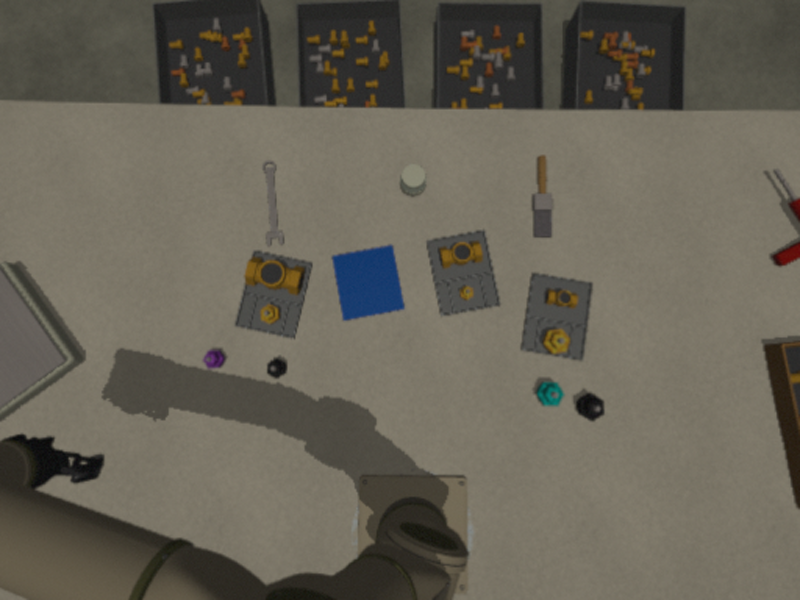

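View pics/side0.png

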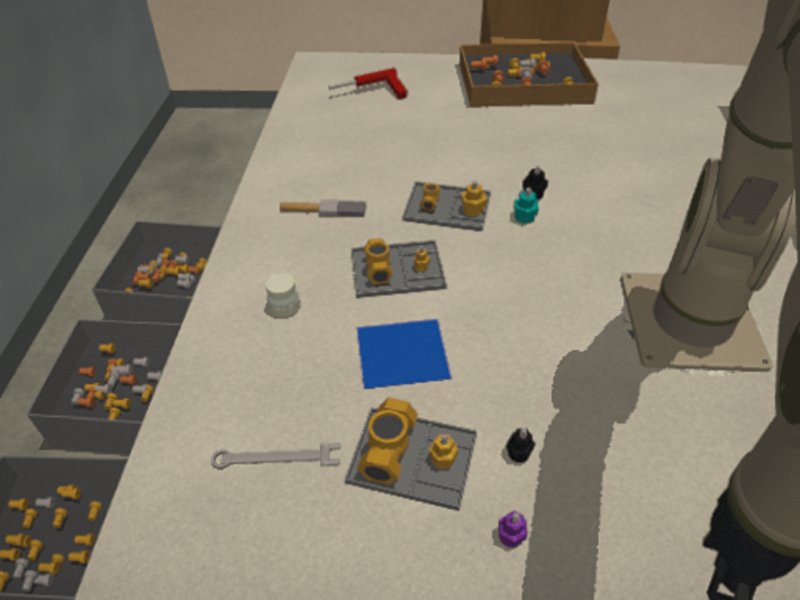

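Top: brass bonnets at (269,313) medium in the large tray, (467,292) small in the medium tray, (557,341) large in the small tray; mat at (368,282). Look-alikes: purple (214,358), black (276,367), turquoise (549,392), black (591,406), to be left alone. In the side view the brass ones stand at (443,450), (422,260) and (473,200).

```bash
cat > h.py <<'E'
from workcell import *
import cv2, numpy as np
from scipy.spatial.transform import Rotation as R
def crop(n,u0,v0,w,h,s,out):
    c=camera(n); im=c["frame"][v0:v0+h,u0:u0+w,::-1]
    im=cv2.resize(im,None,fx=s,fy=s,interpolation=cv2.INTER_CUBIC); im=cv2.convertScaleAbs(im,alpha=1.4)
    cv2.imwrite(f"pics/{out}.png",im); return c
def ray(c,u,v):
    d=np.array([(u-c["cx"])/c["fx"],(v-c["cy"])/c["fy"]]); x=d.copy()
    for _ in range(20): x=d/(1+c["k1"]*(x@x))
    E=np.array(c["extrinsics"]); Rm,t=E[:3,:3],E[:3,3]
    r=Rm.T@np.array([*x,1]); return -Rm.T@t, r/np.linalg.norm(r)
def onplane(c,u,v,z):
    o,r=ray(c,u,v); return o+r*(z-o[2])/r[2]
def tri(*a):
    A=0;b=0;L=[ray(*q) for q in a]
    for o,r in L:
        P=np.eye(3)-np.outer(r,r); A=A+P; b=b+P@o
    p=np.linalg.solve(A,b); return p,[round(1e3*np.linalg.norm((np.eye(3)-np.outer(r,r))@(p-o)),1) for o,r in L]
def proj(c,p):
    E=np.array(c["extrinsics"]);q=E[:3,:3]@p+E[:3,3];x=q[:2]/q[2];x=x*(1+c["k1"]*(x@x))
    return x[0]*c["fx"]+c["cx"],x[1]*c["fy"]+c["cy"]
E
python3 - <<'E'
from h import *
crop("top",145,140,245,120,3.2,"t1")
crop("side",215,110,105,220,2.7,"s1")
E
```

```text
(no output)
```

View pics/t1.png

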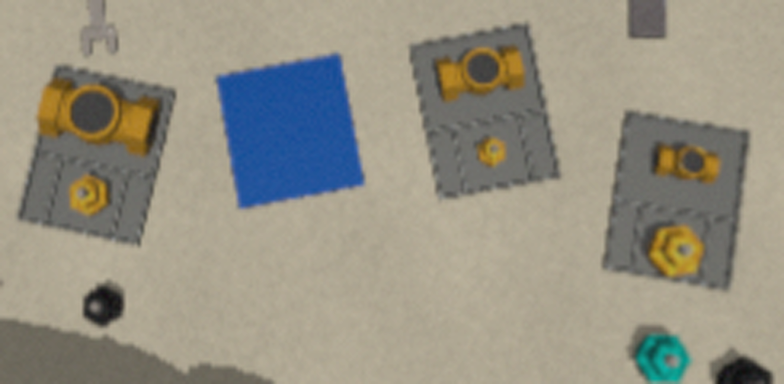

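View pics/s1.png

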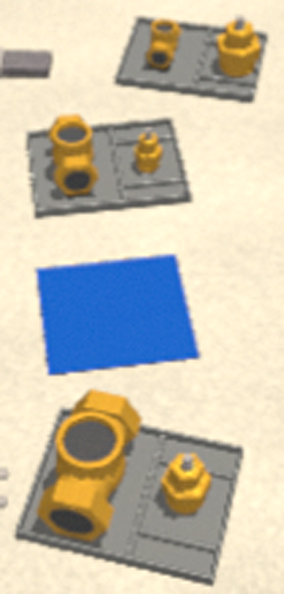

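The crops show the trays, the mat, and the three brass bonnets, with yaws differing by about ±10°. I triangulate the corners and stem tops.

```bash
python3 - <<'E'
from h import *
T=camera("top");S=camera("side")
t=lambda p:(T,(p[0]+.5)/3.2+144.5,(p[1]+.5)/3.2+139.5)
s=lambda p:(S,(p[0]+.5)/2.7+214.5,(p[1]+.5)/2.7+109.5)
D={"L":([(57,67),(175,92),(140,244),(20,217)],[(18,537),(65,408),(242,450),(213,580)]),
"M":([(411,45),(527,24),(558,179),(442,198)],[(36,214),(28,132),(170,121),(189,201)]),
"S":([(627,112),(748,131),(729,290),(604,269)],[(118,82),(138,17),(267,34),(251,100)]),
"mat":([(218,76),(340,55),(364,184),(240,207)],[(48,373),(38,269),(177,256),(198,357)])}
for k,(a,b) in D.items():
    P=[tri(t(x),s(y)) for x,y in zip(a,b)]
    Q=np.array([p for p,_ in P]); c=Q.mean(0)
    ax=(Q[0]+Q[1]-Q[2]-Q[3])/2; ay=(Q[0]+Q[3]-Q[1]-Q[2])/2
    yx=np.arctan2(ax[1],ax[0]);yy=np.arctan2(-ay[0],ay[1])
    yaw=(yx+yy)/2
    print(k,c.round(4),"z",Q[:,2].round(3),"size",np.linalg.norm(ax).round(3),np.linalg.norm(ay).round(3),"yaw",np.degrees([yx,yy]).round(1),"bay",(c[:2]-.0495*np.array([np.cos(yaw),np.sin(yaw)])).round(4),[r for _,r in P])
for k,a,b in [("bm",(84,192),(187,460)),("bs",(492,144),(148,133)),("bl",(685,249),(240,21))]:
    p,r=tri(t(a),s(b));print(k,p.round(4),r)
E
```

```text
L [0.5021 0.3134 0.005 ] z [0.002 0.009 0.004 0.005] size 0.17 0.134 yaw [-11.  -11.8] bay [0.4536 0.3231] [[np.float64(0.3), np.float64(0.3)], [np.float64(0.1), np.float64(0.1)], [np.float64(0.3), np.float64(0.3)], [np.float64(0.8), np.float64(0.8)]]
M [ 0.5563 -0.11    0.0056] z [ 0.004  0.012  0.008 -0.001] size 0.173 0.129 yaw [11.4 10.6] bay [ 0.5077 -0.1194] [[np.float64(0.3), np.float64(0.3)], [np.float64(0.6), np.float64(0.6)], [np.float64(2.9), np.float64(2.9)], [np.float64(0.9), np.float64(0.9)]]
S [ 0.4601 -0.3185  0.0076] z [0.004 0.012 0.009 0.005] size 0.172 0.133 yaw [-9. -9.] bay [ 0.4112 -0.3107] [[np.float64(1.1), np.float64(1.1)], [np.float64(0.0), np.float64(0.0)], [np.float64(0.9), np.float64(0.9)], [np.float64(2.2), np.float64(2.2)]]
mat [0.5324 0.1035 0.0008] z [0.001 0.001 0.    0.001] size 0.148 0.138 yaw [10.9 10.7] bay [0.4838 0.0942] [[np.float64(0.7), np.float64(0.7)], [np.float64(0.6), np.float64(0.6)], [np.float64(0.7), np.float64(0.7)], [np.float64(0.5), np.float64(0.5)]]
bm [0.4566 0.3142 0.0609] [np.float64(0.4), np.float64(0.4)]
bs [ 0.5109 -0.1121  0.0562] [np.float64(1.3), np.float64(1.3)]
bl [ 0.4046 -0.3073  0.0737] [np.float64(0.8), np.float64(0.8)]
```

Sizes, heights and the mat/tray spacing all match the description (trays 0.17×0.13, stem tops at about 60, 56 and 74 mm). Plan: medium→mat, large→L, small→S, medium→M. First I move above the medium bonnet.

```bash
python3 -m inch '[{"slide":[0.24,-0.28,-0.02],"yaw":0},{"slide":[0.24,-0.28,-0.02],"yaw":0},{"slide":[0.24,-0.28,-0.02],"yaw":0},{"slide":[0.24,-0.28,-0.02],"yaw":0},{"slide":[0.24,-0.28,-0.02],"yaw":0},{"slide":[0.24,-0.28,-0.02],"yaw":0},{"slide":[0.24,-0.28,-0.02],"yaw":0},{"slide":[0.24,-0.28,-0.02],"yaw":0},{"slide":[0.24,-0.28,-0.02],"yaw":0},{"slide":[0.24,-0.28,-0.02],"yaw":0},{"slide":[0.24,-0.28,-0.02],"yaw":0},{"slide":[0.24,-0.28,-0.02],"yaw":0},{"slide":[0.24,-0.28,-0.02],"yaw":0}]'
python3 - <<'E'
from h import *
c=crop("wrist",0,0,512,384,1.5,"w1"); print(c["fx"],c["k1"],np.round(c["extrinsics"],3).tolist())
np.save("w1.npy",c,allow_pickle=True)
E
```

```text
clock: 1.38
position: [0.4379, 0.3139, 0.2223]
ee_rot: [0.16, 0.987, 0.0, -0.0]
ft_force: [0.1, 1.0, 0.1]
grip_width: 1.002
grasp_force: 0.0
265.23044454367937 -0.026805012473436578 [[0.316, 0.949, 0.0, -0.436], [0.899, -0.299, 0.319, -0.336], [0.303, -0.101, -0.948, 0.26], [0.0, 0.0, 0.0, 1.0]]
```

View pics/w1.png

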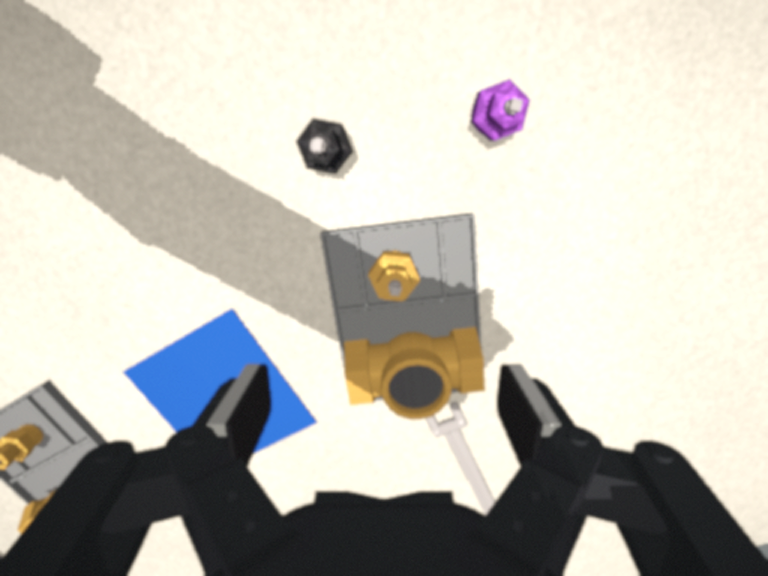

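Wrist view: brass bonnet at (393,276) in the large tray's bay, black decoy at (325,146) and purple at (501,110). The fingertips are at (260,370) and (510,370). I enlarge the bonnet for its yaw and as the close check.

```bash
python3 - <<'E'
from h import *
c=np.load("w1.npy",allow_pickle=True).item()
im=c["frame"][135:225,205:325,::-1]; cv2.imwrite("pics/w1c.png",cv2.resize(im,None,fx=6.5,fy=6.5,interpolation=cv2.INTER_CUBIC))
E
```

```text
(no output)
```

View pics/w1c.png

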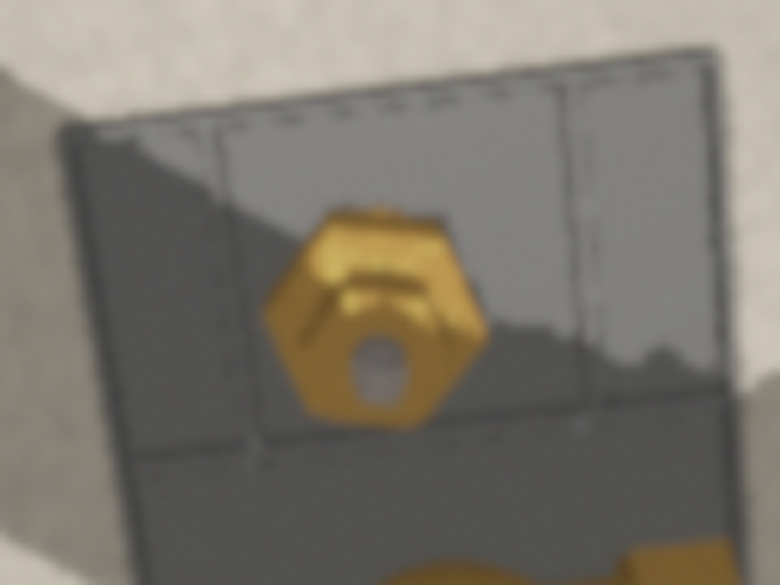

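```bash
cat >> h.py <<'E'
def hexfit(c,pts,z,af):
    Q=np.array([onplane(c,u,v,z)[:2] for u,v in pts]); m=Q.mean(0); d=Q-m
    a=np.angle(np.mean(np.exp(6j*np.arctan2(d[:,1],d[:,0]))))/6
    fl=[(np.degrees(a)+30+60*k)%180 for k in range(3)]
    print("centre",m.round(4),"mean radius",np.linalg.norm(d,axis=1).round(4),"expect",round(af/3**.5,4),"flat normals deg",np.round(fl,1))
def tooly():
    o=get_obs(); v=R.from_quat(o["ee_rot"]).as_matrix()[:,1]; print("TCP",o["position"].round(4),"tool y deg",round(np.degrees(np.arctan2(v[1],v[0]))%180,1))
E
python3 - <<'E'
from h import *
c=np.load("w1.npy",allow_pickle=True).item()
n=lambda p:((p[0]+.5)/6.5+204.5,(p[1]+.5)/6.5+134.5)
H=[(265,312),(335,212),(442,220),(488,325),(410,428),(318,412)]
hexfit(c,[n(p) for p in H],.035,.038)
E=np.array(c["extrinsics"]);print("cam",(-E[:3,:3].T@E[:3,3]).round(3))
T=camera("top")
print(tri((c,*n((381,348))),(T,(84.5)/3.2+144.5,(192.5)/3.2+139.5)), onplane(c,*n((381,348)),.069))
# bay corners at floor/ridge: near-left,near-right,far-left,far-right
for p in [(215,130),(562,85),(255,447),(590,425)]: print(onplane(c,*n(p),.011).round(4))
tooly()
E
```

```text
centre [0.4557 0.3175] mean radius [0.0215 0.0227 0.0233 0.0217 0.0234 0.0221] expect 0.0219 flat normals deg [ 36.4  96.4 156.4]
cam [0.361 0.34  0.354]
(array([0.45743312, 0.31736456, 0.04746175]), [np.float64(0.2), np.float64(0.2)]) [0.45076292 0.31904546 0.069     ]
[0.4149 0.2973 0.011 ]
[0.4281 0.3659 0.011 ]
[0.4817 0.2825 0.011 ]
[0.4995 0.3516 0.011 ]
TCP [0.4379 0.3138 0.2223] tool y deg 71.6
```

Hex radius 22 mm matches the medium bonnet. I turn +0.43, descend and grip.

```bash
python3 -m inch '[{"slide":[0.017,0.003,-0.04],"yaw":0.12},{"slide":[0.017,0.003,-0.08],"yaw":0.24},{"slide":[0.017,0.003,-0.11],"yaw":0.36},{"slide":[0.017,0.003,-0.12],"yaw":0.43},{"slide":[0.017,0.003,-0.14],"yaw":0.43},{"slide":[0.017,0.003,-0.16],"yaw":0.43},{"slide":[0.017,0.003,-0.18],"yaw":0.43},{"slide":[0.017,0.003,-0.19],"yaw":0.43},{"slide":[0.017,0.003,-0.19],"yaw":0.43}]'
python3 -m inch '[{"slide":[0,0,0],"yaw":0},{"slide":[0,0,0],"yaw":0},{"slide":[0,0,0],"yaw":0},{"slide":[0,0,0],"yaw":0},{"slide":[0,0,0],"yaw":0},{"slide":[0,0,0],"yaw":0},{"slide":[0,0,0],"yaw":0},{"slide":[0,0,0],"yaw":0},{"slide":[0,0,0],"yaw":0},{"slide":[0,0,0],"yaw":0},{"slide":[0,0,0],"yaw":0},{"slide":[0,0,0],"yaw":0}]' 255 40
python3 - <<'E'
from h import *
crop("wrist",120,120,300,240,2.3,"w2");tooly()
E
```

```text
clock: 2.23
position: [0.4542, 0.3153, 0.0302]
ee_rot: [-0.054, 0.999, -0.001, -0.002]
ft_force: [0.0, -0.6, -0.4]
grip_width: 1.0
grasp_force: 0.0
clock: 3.23
position: [0.4564, 0.3161, 0.0336]
ee_rot: [-0.053, 0.999, 0.001, 0.001]
ft_force: [-1.3, -0.6, 6.2]
grip_width: 0.433
grasp_force: 40.0
TCP [0.4565 0.3162 0.0336] tool y deg 96.1
```

View pics/w2.png

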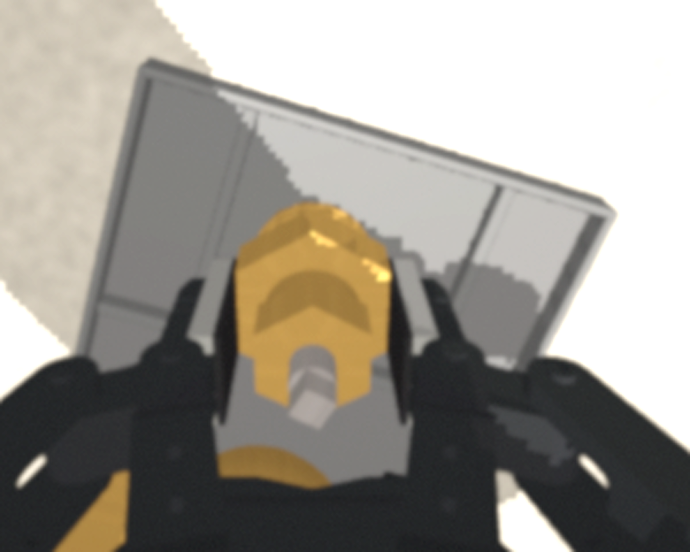

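Gripped squarely on the hex flats (opening 36.8 mm, expected 38). Now lift and carry to the mat.

```bash
python3 -m inch '[{"slide":[0,0,0.025],"yaw":0},{"slide":[0,0,0.055],"yaw":0},{"slide":[0.005,-0.015,0.08],"yaw":0},{"slide":[0.015,-0.045,0.09],"yaw":0},{"slide":[0.025,-0.08,0.09],"yaw":0},{"slide":[0.037,-0.115,0.09],"yaw":0},{"slide":[0.05,-0.15,0.09],"yaw":0},{"slide":[0.062,-0.18,0.09],"yaw":0},{"slide":[0.071,-0.205,0.08],"yaw":0},{"slide":[0.075,-0.217,0.06],"yaw":0},{"slide":[0.075,-0.217,0.035],"yaw":0},{"slide":[0.075,-0.217,0.02],"yaw":0},{"slide":[0.075,-0.217,0.012],"yaw":0},{"slide":[0.075,-0.217,0.012],"yaw":0}]'
python3 - <<'E'
from h import *
crop("side",200,150,200,150,3.5,"s2")
E
```

```text
clock: 4.45
position: [0.5297, 0.0983, 0.0429]
ee_rot: [-0.053, 0.999, -0.0, -0.001]
ft_force: [-0.3, -0.6, -1.1]
grip_width: 0.431
grasp_force: 41.7
```

View pics/s2.png

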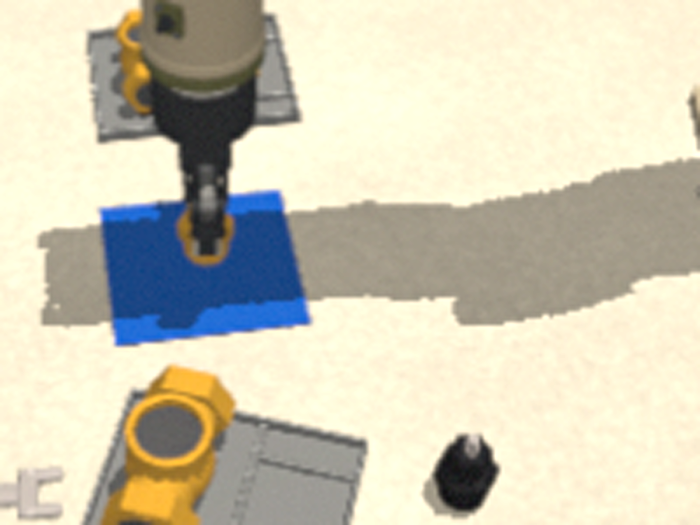

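The bonnet is held above the mat at about (205,240). It is 9 mm too high, so I lower it, release and rise.

```bash
python3 -m inch '[{"slide":[0,0,-0.005],"yaw":0},{"slide":[0,0,-0.009],"yaw":0},{"slide":[0,0,-0.0095],"yaw":0},{"slide":[0,0,-0.0095],"yaw":0}]'
python3 -m inch '[{"slide":[0,0,0],"yaw":0},{"slide":[0,0,0],"yaw":0},{"slide":[0,0,0],"yaw":0},{"slide":[0,0,0],"yaw":0},{"slide":[0,0,0],"yaw":0},{"slide":[0,0,0],"yaw":0},{"slide":[0,0,0],"yaw":0}]' 0
python3 -m inch '[{"slide":[0,0,0.03],"yaw":0},{"slide":[0,0,0.07],"yaw":0},{"slide":[0,-0.02,0.11],"yaw":0},{"slide":[-0.05,-0.2,0.19],"yaw":0},{"slide":[-0.1,-0.35,0.19],"yaw":0},{"slide":[-0.13,-0.41,0.19],"yaw":0},{"slide":[-0.13,-0.41,0.19],"yaw":0},{"slide":[-0.13,-0.41,0.19],"yaw":0},{"slide":[-0.13,-0.41,0.19],"yaw":0},{"slide":[-0.13,-0.41,0.19],"yaw":0},{"slide":[-0.13,-0.41,0.19],"yaw":0},{"slide":[-0.13,-0.41,0.19],"yaw":0},{"slide":[-0.13,-0.41,0.19],"yaw":0},{"slide":[-0.13,-0.41,0.19],"yaw":0}]'
python3 - <<'E'
from h import *
c=crop("wrist",140,60,256,192,3,"w3"); np.save("w3.npy",c,allow_pickle=True); tooly()
print("L",proj(c,np.array([.405,-.307,.03])))
crop("top",0,0,5,5,1,"x");t=camera("top");np.save("t3.npy",t,allow_pickle=True)
E
```

```text
clock: 4.83
position: [0.5309, 0.0987, 0.035]
ee_rot: [-0.053, 0.999, 0.0, 0.0]
ft_force: [-0.3, 0.4, -1.7]
grip_width: 0.435
grasp_force: 41.8
clock: 5.42
position: [0.5309, 0.0986, 0.0349]
ee_rot: [-0.053, 0.999, 0.0, 0.0]
ft_force: [-0.9, -0.4, 0.2]
grip_width: 1.0
grasp_force: 0.0
clock: 6.58
position: [0.3973, -0.3186, 0.2266]
ee_rot: [-0.049, 0.999, -0.002, 0.001]
ft_force: [-0.1, -0.9, 0.5]
grip_width: 1.004
grasp_force: 0.0
TCP [ 0.3984 -0.3164  0.226 ] tool y deg 95.7
L (np.float64(264.564486625526), np.float64(176.09652771997912))
```

View pics/w3.png

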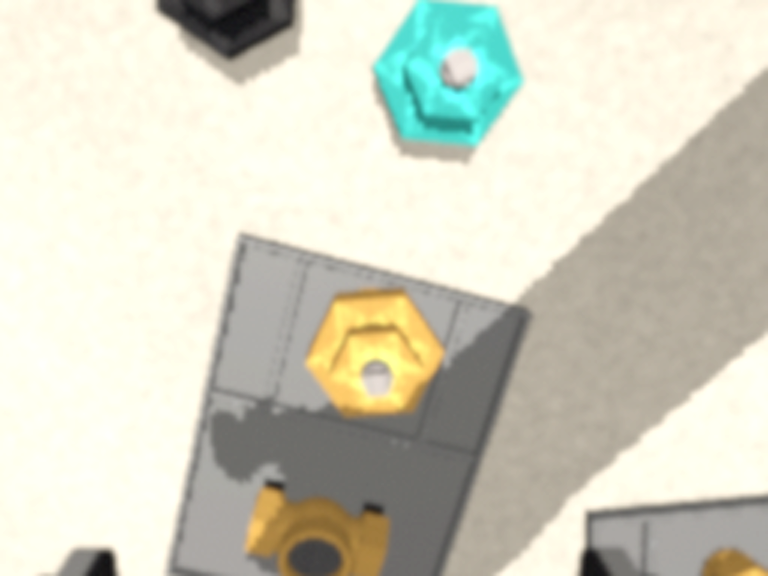

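Wrist view: the brass large bonnet is at (376,352), with the turquoise decoy at (450,70) and the black one at (230,20). It stands in the bay of the tray with the small body.

```bash
python3 - <<'E'
from h import *
c=np.load("w3.npy",allow_pickle=True).item()
n=lambda p:((p[0]+.5)/3+139.5,(p[1]+.5)/3+59.5)
hexfit(c,[n(p) for p in [(306,360),(337,293),(405,290),(443,352),(405,415),(340,411)]],.041,.05)
B=np.array([onplane(c,*n(p),.011) for p in [(305,258),(458,300),(270,402),(418,440)]]);print(B.round(4),B.mean(0).round(4))
print(onplane(c,*n((376,372)),.078))
tooly()
E
```

```text
centre [ 0.4043 -0.3082] mean radius [0.0277 0.0296 0.0299 0.0291 0.0301 0.0283] expect 0.0289 flat normals deg [  7.4  67.4 127.4]
[[ 0.3722 -0.3406  0.011 ]
 [ 0.384  -0.2716  0.011 ]
 [ 0.44   -0.3513  0.011 ]
 [ 0.452  -0.2809  0.011 ]] [ 0.4121 -0.3111  0.011 ]
[ 0.40052915 -0.30836358  0.078     ]
TCP [ 0.4005 -0.3119  0.2248] tool y deg 96.0
```

```bash
python3 -m inch '[{"slide":[0.003,0.004,-0.03],"yaw":-0.12},{"slide":[0.003,0.004,-0.06],"yaw":-0.24},{"slide":[0.003,0.004,-0.09],"yaw":-0.36},{"slide":[0.003,0.004,-0.11],"yaw":-0.48},{"slide":[0.003,0.004,-0.125],"yaw":-0.506},{"slide":[0.003,0.004,-0.145],"yaw":-0.506},{"slide":[0.003,0.004,-0.165],"yaw":-0.506},{"slide":[0.003,0.004,-0.183],"yaw":-0.506},{"slide":[0.003,0.004,-0.192],"yaw":-0.506},{"slide":[0.003,0.004,-0.192],"yaw":-0.506},{"slide":[0.003,0.004,-0.192],"yaw":-0.506}]'
python3 -m inch '[{"slide":[0,0,0],"yaw":0},{"slide":[0,0,0],"yaw":0},{"slide":[0,0,0],"yaw":0},{"slide":[0,0,0],"yaw":0},{"slide":[0,0,0],"yaw":0},{"slide":[0,0,0],"yaw":0},{"slide":[0,0,0],"yaw":0},{"slide":[0,0,0],"yaw":0},{"slide":[0,0,0],"yaw":0},{"slide":[0,0,0],"yaw":0}]' 255 60
python3 -m inch '[{"slide":[0,0,0.02],"yaw":0},{"slide":[0,0,0.05],"yaw":0},{"slide":[0,0,0.08],"yaw":0},{"slide":[0,0,0.1],"yaw":0},{"slide":[0,0,0.1],"yaw":0},{"slide":[0,0,0.1],"yaw":0}]'
python3 - <<'E'
from h import *
tooly()
t=np.load("t3.npy",allow_pickle=True).item();S=camera("side")
a=t["frame"][150:210,200:270,::-1];b=S["frame"][190:250,220:290,::-1]
cv2.imwrite("pics/m3.png",cv2.resize(np.hstack([a,b]),None,fx=5.5,fy=5.5,interpolation=cv2.INTER_CUBIC))
np.save("s3.npy",S,allow_pickle=True)
E
```

```text
clock: 7.65
position: [0.4041, -0.3068, 0.0329]
ee_rot: [0.198, 0.98, 0.0, -0.0]
ft_force: [0.1, -0.6, 0.0]
grip_width: 0.998
grasp_force: 0.0
clock: 8.48
position: [0.4045, -0.3075, 0.0342]
ee_rot: [0.198, 0.98, 0.0, 0.001]
ft_force: [-3.1, 3.7, 12.7]
grip_width: 0.575
grasp_force: 59.8
clock: 8.98
position: [0.4042, -0.3074, 0.1333]
ee_rot: [0.198, 0.98, 0.0, 0.001]
ft_force: [0.0, 0.7, -5.1]
grip_width: 0.572
grasp_force: 65.4
TCP [ 0.4042 -0.3074  0.1333] tool y deg 67.1
```

View pics/m3.png

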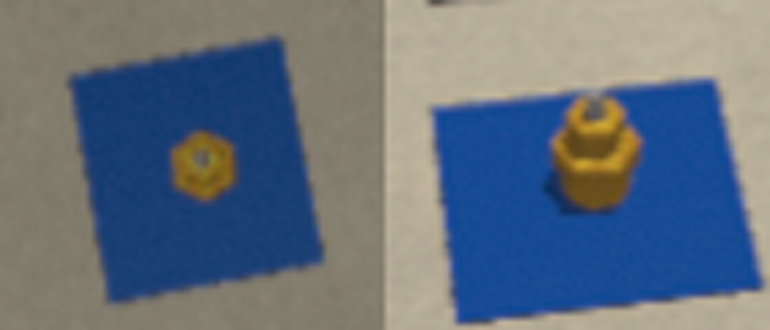

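The medium bonnet stands upright mid-mat at (203,165), and the large one is lifted and held. I carry it to the large tray's bay.

```bash
python3 -m inch '[{"slide":[0.006,0.02,0],"yaw":0.02},{"slide":[0.015,0.055,0],"yaw":0.04},{"slide":[0.025,0.092,0],"yaw":0.06},{"slide":[0.035,0.129,0],"yaw":0.08},{"slide":[0.044,0.167,0],"yaw":0.1},{"slide":[0.053,0.205,0],"yaw":0.12},{"slide":[0.062,0.243,0],"yaw":0.14},{"slide":[0.069,0.281,0],"yaw":0.16},{"slide":[0.074,0.319,0],"yaw":0.18},{"slide":[0.076,0.357,0],"yaw":0.2},{"slide":[0.075,0.395,0],"yaw":0.2},{"slide":[0.073,0.433,0],"yaw":0.2},{"slide":[0.07,0.471,0],"yaw":0.2},{"slide":[0.066,0.509,0],"yaw":0.2},{"slide":[0.062,0.547,0],"yaw":0.2},{"slide":[0.057,0.585,0],"yaw":0.2},{"slide":[0.053,0.615,0],"yaw":0.2},{"slide":[0.051,0.631,0],"yaw":0.2},{"slide":[0.051,0.631,0],"yaw":0.2},{"slide":[0.051,0.631,0],"yaw":0.2}]'
python3 -m inch '[{"slide":[0,0,-0.03],"yaw":0},{"slide":[0,0,-0.06],"yaw":0},{"slide":[0,0,-0.08],"yaw":0},{"slide":[0,0,-0.09],"yaw":0},{"slide":[0,0,-0.095],"yaw":0},{"slide":[0,0,-0.095],"yaw":0},{"slide":[0,0,-0.095],"yaw":0}]'
```

```text
clock: 10.7
position: [0.4538, 0.3234, 0.1307]
ee_rot: [0.099, 0.995, -0.001, -0.001]
ft_force: [0.9, -1.9, -5.3]
grip_width: 0.573
grasp_force: 65.3
clock: 11.28
position: [0.4556, 0.3234, 0.0387]
ee_rot: [0.1, 0.995, 0.0, 0.0]
ft_force: [-0.2, -0.1, -4.7]
grip_width: 0.57
grasp_force: 65.2
```

```bash
python3 -m inch '[{"slide":[0,0,-0.003],"yaw":0},{"slide":[0,0,-0.005],"yaw":0},{"slide":[0,0,-0.005],"yaw":0}]'
python3 -m inch '[{"slide":[0,0,0],"yaw":0},{"slide":[0,0,0],"yaw":0},{"slide":[0,0,0],"yaw":0},{"slide":[0,0,0],"yaw":0},{"slide":[0,0,0],"yaw":0},{"slide":[0,0,0],"yaw":0},{"slide":[0,0,0],"yaw":0}]' 0
python3 -m inch '[{"slide":[0,0,0.03],"yaw":0},{"slide":[0,0,0.07],"yaw":0},{"slide":[0,-0.01,0.11],"yaw":0},{"slide":[0.01,-0.04,0.14],"yaw":0},{"slide":[0.014,-0.075,0.16],"yaw":0.03},{"slide":[0.018,-0.11,0.17],"yaw":0.06},{"slide":[0.05,-0.44,0.17],"yaw":0.2},{"slide":[0.05,-0.44,0.17],"yaw":0.2},{"slide":[0.05,-0.44,0.17],"yaw":0.2},{"slide":[0.05,-0.44,0.17],"yaw":0.2},{"slide":[0.05,-0.44,0.17],"yaw":0.2},{"slide":[0.05,-0.44,0.17],"yaw":0.2},{"slide":[0.05,-0.44,0.17],"yaw":0.2},{"slide":[0.05,-0.44,0.17],"yaw":0.2},{"slide":[0.05,-0.44,0.17],"yaw":0.2},{"slide":[0.05,-0.44,0.17],"yaw":0.2},{"slide":[0.05,-0.44,0.17],"yaw":0.2},{"slide":[0.05,-0.44,0.17],"yaw":0.2}]'
python3 - <<'E'
from h import *
tooly()
c=camera("wrist");np.save("w4.npy",c,allow_pickle=True);T=camera("top")
a=c["frame"][125:225,190:330,::-1];b=T["frame"][150:220,145:215,::-1]
a=cv2.resize(a,(784,560),interpolation=cv2.INTER_CUBIC);b=cv2.resize(b,(180,180),interpolation=cv2.INTER_CUBIC)
a[:180,:180]=b;cv2.imwrite("pics/w4.png",a)
E
```

```text
clock: 11.53
position: [0.4557, 0.3241, 0.0343]
ee_rot: [0.1, 0.995, 0.001, 0.001]
ft_force: [-0.9, -1.6, 3.1]
grip_width: 0.567
grasp_force: 66.0
clock: 12.12
position: [0.4549, 0.3235, 0.0328]
ee_rot: [0.1, 0.995, 0.0, -0.0]
ft_force: [-0.4, -0.0, 0.4]
grip_width: 1.0
grasp_force: 0.0
clock: 13.62
position: [0.5049, -0.1151, 0.2027]
ee_rot: [-0.001, 1.0, 0.0, -0.0]
ft_force: [0.2, 0.5, -1.1]
grip_width: 1.002
grasp_force: 0.0
TCP [ 0.5049 -0.1151  0.2027] tool y deg 90.1
```

View pics/w4.png

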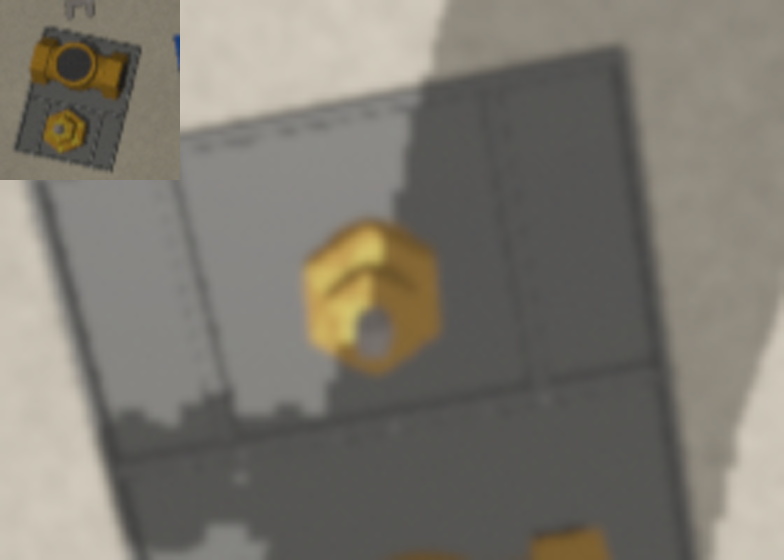

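Inset: the large bonnet stands in the large tray's bay. Main view: small bonnet with hex corners (305,268), (372,218), (438,260), (440,340), (376,375), (310,322).

```bash
python3 - <<'E'
from h import *
c=np.load("w4.npy",allow_pickle=True).item()
n=lambda p:((p[0]+.5)/5.6+189.5,(p[1]+.5)/5.6+124.5)
hexfit(c,[n(p) for p in [(305,268),(372,218),(438,260),(440,340),(376,375),(310,322)]],.029,.028)
B=np.array([onplane(c,*n(p),.011) for p in [(178,138),(487,92),(233,435),(530,383)]]);print(B.round(4),B.mean(0).round(4))
t=np.load("t3.npy",allow_pickle=True).item();s=np.load("s3.npy",allow_pickle=True).item()
q=lambda p,u,v:((p[0]+.5)/5.5+u-.5,(p[1]+.5)/5.5+v-.5)
print("med stem",tri((t,*q((202,157),200,150)),(s,*q((595-385,106),220,190))))
hexfit(t,[q(p,200,150) for p in [(170,152),(202,130),(237,147),(237,180),(206,201),(173,187)]],.035,.038)
E
```

```text
centre [ 0.5092 -0.1141] mean radius [0.0159 0.0174 0.0159 0.0171 0.0174 0.0146] expect 0.0162 flat normals deg [ 29.9  89.9 149.9]
[[ 0.4782 -0.1568  0.011 ]
 [ 0.468  -0.0897  0.011 ]
 [ 0.5475 -0.1467  0.011 ]
 [ 0.5345 -0.078   0.011 ]] [ 0.507  -0.1178  0.011 ]
med stem (array([0.53133776, 0.09747466, 0.06101373]), [np.float64(0.1), np.float64(0.1)])
centre [0.5292 0.0974] mean radius [0.0232 0.0229 0.0238 0.0224 0.022  0.0234] expect 0.0219 flat normals deg [ 35.  95. 155.]
```

```bash
python3 -m inch '[{"slide":[0.004,0.002,-0.03],"yaw":0},{"slide":[0.004,0.002,-0.07],"yaw":0},{"slide":[0.004,0.002,-0.11],"yaw":0},{"slide":[0.004,0.002,-0.14],"yaw":0},{"slide":[0.004,0.002,-0.16],"yaw":0},{"slide":[0.004,0.002,-0.172],"yaw":0},{"slide":[0.004,0.002,-0.175],"yaw":0},{"slide":[0.004,0.002,-0.175],"yaw":0},{"slide":[0.004,0.002,-0.175],"yaw":0}]'
python3 -m inch '[{"slide":[0,0,0],"yaw":0},{"slide":[0,0,0],"yaw":0},{"slide":[0,0,0],"yaw":0},{"slide":[0,0,0],"yaw":0},{"slide":[0,0,0],"yaw":0},{"slide":[0,0,0],"yaw":0},{"slide":[0,0,0],"yaw":0},{"slide":[0,0,0],"yaw":0},{"slide":[0,0,0],"yaw":0},{"slide":[0,0,0],"yaw":0},{"slide":[0,0,0],"yaw":0},{"slide":[0,0,0],"yaw":0},{"slide":[0,0,0],"yaw":0}]' 255 30
python3 -m inch '[{"slide":[0,0,0.02],"yaw":0},{"slide":[0,0,0.05],"yaw":0},{"slide":[0,0,0.08],"yaw":0},{"slide":[0,0,0.08],"yaw":0},{"slide":[0,0,0.08],"yaw":0}]'
python3 -c "
from h import *
tooly()"
```

```text
clock: 14.47
position: [0.5098, -0.1143, 0.0291]
ee_rot: [-0.0, 1.0, 0.0, 0.001]
ft_force: [0.2, 0.0, -0.4]
grip_width: 0.997
grasp_force: 0.0
clock: 15.55
position: [0.5091, -0.1144, 0.0284]
ee_rot: [-0.0, 1.0, 0.0, 0.0]
ft_force: [-1.9, 0.9, 5.7]
grip_width: 0.324
grasp_force: 29.4
clock: 15.97
position: [0.5099, -0.1145, 0.1093]
ee_rot: [-0.0, 1.0, 0.0, 0.002]
ft_force: [-0.3, 0.2, -1.8]
grip_width: 0.321
grasp_force: 30.2
TCP [ 0.5099 -0.1145  0.1093] tool y deg 90.0
```

```bash
python3 -m inch '[{"slide":[-0.01,-0.02,0],"yaw":-0.03},{"slide":[-0.027,-0.053,0],"yaw":-0.06},{"slide":[-0.044,-0.087,0],"yaw":-0.09},{"slide":[-0.061,-0.12,0],"yaw":-0.12},{"slide":[-0.078,-0.155,0],"yaw":-0.15},{"slide":[-0.09,-0.182,0],"yaw":-0.15},{"slide":[-0.0975,-0.197,0],"yaw":-0.15},{"slide":[-0.0975,-0.197,0],"yaw":-0.15},{"slide":[-0.0975,-0.197,-0.03],"yaw":-0.15},{"slide":[-0.0975,-0.197,-0.055],"yaw":-0.15},{"slide":[-0.0975,-0.197,-0.07],"yaw":-0.15},{"slide":[-0.0975,-0.197,-0.076],"yaw":-0.15},{"slide":[-0.0975,-0.197,-0.076],"yaw":-0.15},{"slide":[-0.0975,-0.197,-0.08],"yaw":-0.15},{"slide":[-0.0975,-0.197,-0.08],"yaw":-0.15},{"slide":[-0.0975,-0.197,-0.08],"yaw":-0.15}]'
```

```text
clock: 17.3
position: [0.4119, -0.3116, 0.0285]
ee_rot: [0.075, 0.997, -0.0, 0.001]
ft_force: [-0.5, 0.2, -1.0]
grip_width: 0.323
grasp_force: 29.6
```

```bash
python3 -m inch '[{"slide":[0,0,-0.001],"yaw":0},{"slide":[0,0,-0.001],"yaw":0},{"slide":[0,0,-0.001],"yaw":0},{"slide":[0,0,-0.001],"yaw":0},{"slide":[0,0,-0.001],"yaw":0},{"slide":[0,0,-0.001],"yaw":0},{"slide":[0,0,-0.001],"yaw":0},{"slide":[0,0,-0.001],"yaw":0}]' 0
python3 -m inch '[{"slide":[0,0,0.03],"yaw":0},{"slide":[0,0,0.07],"yaw":0},{"slide":[0,0,0.11],"yaw":0},{"slide":[0.01,0.03,0.13],"yaw":0},{"slide":[0.02,0.065,0.14],"yaw":0},{"slide":[0.1185,0.41,0.14],"yaw":0.26},{"slide":[0.1185,0.41,0.14],"yaw":0.26},{"slide":[0.1185,0.41,0.14],"yaw":0.26},{"slide":[0.1185,0.41,0.14],"yaw":0.26},{"slide":[0.1185,0.41,0.14],"yaw":0.26},{"slide":[0.1185,0.41,0.14],"yaw":0.26},{"slide":[0.1185,0.41,0.14],"yaw":0.26},{"slide":[0.1185,0.41,0.14],"yaw":0.26},{"slide":[0.1185,0.41,0.14],"yaw":0.26},{"slide":[0.1185,0.41,0.14],"yaw":0.26},{"slide":[0.1185,0.41,0.14],"yaw":0.26},{"slide":[0.1185,0.41,0.14],"yaw":0.26},{"slide":[0.1185,0.41,0.14],"yaw":0.26}]'
python3 - <<'E'
from h import *
tooly()
c=camera("wrist");np.save("w5.npy",c,allow_pickle=True);T=camera("top")
u,v=map(int,proj(c,np.array([.53,.098,.035])));print(u,v)
a=c["frame"][v-50:v+50,u-70:u+70,::-1];b=T["frame"][165:235,325:395,::-1]
a=cv2.resize(a,(784,560),interpolation=cv2.INTER_CUBIC);b=cv2.resize(b,(240,240),interpolation=cv2.INTER_CUBIC)
a[:240,:240]=b;cv2.imwrite("pics/w5.png",a)
E
```

```text
clock: 17.97
position: [0.4114, -0.3114, 0.0268]
ee_rot: [0.075, 0.997, 0.0, -0.0]
ft_force: [0.3, -0.0, 0.3]
grip_width: 1.003
grasp_force: 0.0
clock: 19.47
position: [0.5298, 0.097, 0.1669]
ee_rot: [-0.054, 0.999, -0.0, -0.0]
ft_force: [-0.3, -1.0, -0.5]
grip_width: 0.999
grasp_force: 0.0
TCP [0.5298 0.097  0.1669] tool y deg 96.2
256 185
```

View pics/w5.png

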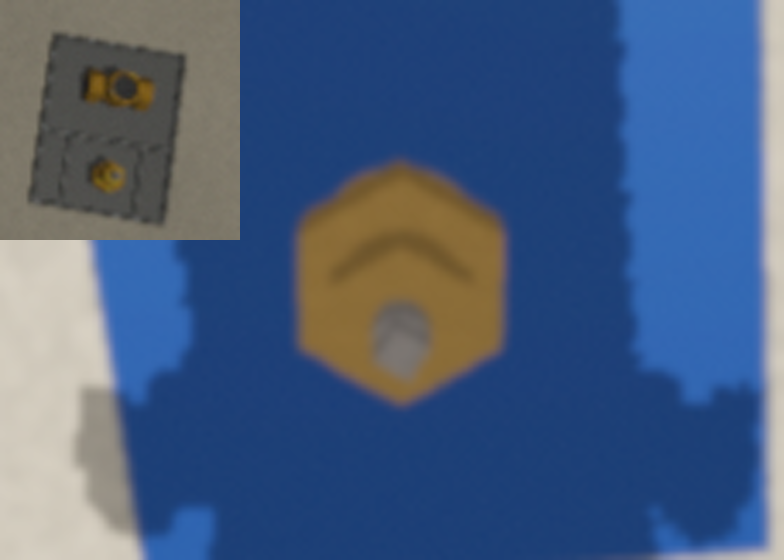

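Inset: the small bonnet is in the small tray's bay. The medium is centred at (401,285), with flats parallel to the pads. Grip and lift.

```bash
python3 -m inch '[{"slide":[0,0.001,-0.03],"yaw":0},{"slide":[0,0.001,-0.07],"yaw":0},{"slide":[0,0.001,-0.1],"yaw":0},{"slide":[0,0.001,-0.12],"yaw":0},{"slide":[0,0.001,-0.132],"yaw":0},{"slide":[0,0.001,-0.135],"yaw":0},{"slide":[0,0.001,-0.135],"yaw":0},{"slide":[0,0.001,-0.135],"yaw":0}]'
python3 -m inch '[{"slide":[0,0,0],"yaw":0},{"slide":[0,0,0],"yaw":0},{"slide":[0,0,0],"yaw":0},{"slide":[0,0,0],"yaw":0},{"slide":[0,0,0],"yaw":0},{"slide":[0,0,0],"yaw":0},{"slide":[0,0,0],"yaw":0},{"slide":[0,0,0],"yaw":0},{"slide":[0,0,0],"yaw":0},{"slide":[0,0,0],"yaw":0},{"slide":[0,0,0],"yaw":0},{"slide":[0,0,0],"yaw":0}]' 255 40
python3 -m inch '[{"slide":[0,0,0.02],"yaw":0},{"slide":[0,0,0.05],"yaw":0},{"slide":[0,0,0.08],"yaw":0},{"slide":[0,0,0.08],"yaw":0},{"slide":[0,0,0.08],"yaw":0}]'
```

```text
clock: 20.23
position: [0.5308, 0.0995, 0.0331]
ee_rot: [-0.055, 0.998, 0.0, 0.001]
ft_force: [0.3, 0.4, 0.1]
grip_width: 0.997
grasp_force: 0.0
clock: 21.23
position: [0.5302, 0.0996, 0.0326]
ee_rot: [-0.055, 0.998, 0.0, 0.0]
ft_force: [-0.6, -0.4, 6.0]
grip_width: 0.429
grasp_force: 39.7
clock: 21.65
position: [0.5308, 0.0999, 0.1133]
ee_rot: [-0.055, 0.998, 0.001, 0.002]
ft_force: [-0.3, 0.0, -2.1]
grip_width: 0.429
grasp_force: 41.6
```

```bash
python3 -m inch '[{"slide":[-0.002,-0.02,0],"yaw":0},{"slide":[-0.006,-0.055,0],"yaw":0},{"slide":[-0.01,-0.093,0],"yaw":0},{"slide":[-0.014,-0.13,0],"yaw":0},{"slide":[-0.018,-0.168,0],"yaw":0},{"slide":[-0.021,-0.2,0],"yaw":0},{"slide":[-0.023,-0.218,0],"yaw":0},{"slide":[-0.023,-0.218,0],"yaw":0},{"slide":[-0.023,-0.218,-0.03],"yaw":0},{"slide":[-0.023,-0.218,-0.055],"yaw":0},{"slide":[-0.023,-0.218,-0.07],"yaw":0},{"slide":[-0.023,-0.218,-0.076],"yaw":0},{"slide":[-0.023,-0.218,-0.08],"yaw":0},{"slide":[-0.023,-0.218,-0.081],"yaw":0},{"slide":[-0.023,-0.218,-0.081],"yaw":0}]'
python3 -m inch '[{"slide":[0,0,0],"yaw":0},{"slide":[0,0,0],"yaw":0},{"slide":[0,0,0],"yaw":0},{"slide":[0,0,0],"yaw":0},{"slide":[0,0,0],"yaw":0},{"slide":[0,0,0],"yaw":0},{"slide":[0,0,0],"yaw":0},{"slide":[0,0,0],"yaw":0}]' 0
python3 -m inch '[{"slide":[0,0,0.03],"yaw":0},{"slide":[0,0,0.07],"yaw":0},{"slide":[0,0.01,0.11],"yaw":0},{"slide":[0,0.04,0.14],"yaw":0},{"slide":[-0.03,0.2,0.18],"yaw":0},{"slide":[-0.03,0.2,0.18],"yaw":0},{"slide":[-0.03,0.2,0.18],"yaw":0},{"slide":[-0.03,0.2,0.18],"yaw":0},{"slide":[-0.03,0.2,0.18],"yaw":0},{"slide":[-0.03,0.2,0.18],"yaw":0},{"slide":[-0.03,0.2,0.18],"yaw":0}]'
python3 - <<'E'
from h import *
T=crop("top",145,140,245,120,3.2,"t9");S=crop("side",215,110,105,220,2.7,"s9")
a=cv2.imread("pics/t9.png")[:,:,:];b=cv2.imread("pics/s9.png")
b=cv2.resize(b,None,fx=.8,fy=.8);h=b.shape[0]
a=cv2.resize(a,(570,279));z=np.zeros((h,570+b.shape[1],3),np.uint8);z[:279,:570]=a;z[:,570:]=b
k=cv2.resize(cv2.convertScaleAbs(T["frame"][180:225,280:320,::-1],alpha=1.4),(170,190),interpolation=cv2.INTER_CUBIC)
z[282:472,:170]=k;cv2.imwrite("pics/f9.png",z);print(z.shape)
E
```

```text
clock: 22.9
position: [0.5052, -0.1177, 0.0322]
ee_rot: [-0.055, 0.998, 0.001, -0.002]
ft_force: [-18.6, 4.5, 32.2]
grip_width: 0.428
grasp_force: 46.4
clock: 23.57
position: [0.5068, -0.1185, 0.0308]
ee_rot: [-0.055, 0.998, 0.0, -0.0]
ft_force: [0.8, 0.0, -0.4]
grip_width: 1.0
grasp_force: 0.0
clock: 24.48
position: [0.4769, 0.0809, 0.2107]
ee_rot: [-0.055, 0.998, -0.0, -0.0]
ft_force: [0.4, -0.8, -0.7]
grip_width: 0.999
grasp_force: 0.0
(475, 797, 3)
```

View pics/f9.png

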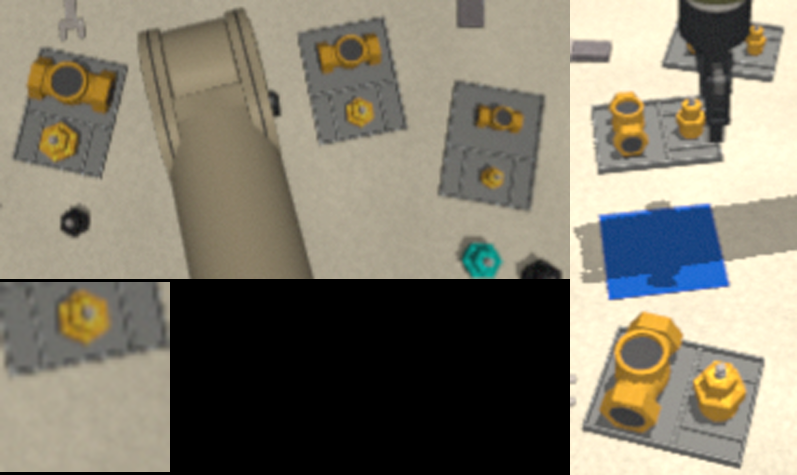

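All three bonnets stand upright in the matching bays: large (58,140), medium (360,111), small (492,177). A quick numeric check follows, then hand-in.

```bash
python3 - <<'E'
from h import *
T=camera("top");S=camera("side")
t=lambda p:(T,p[0]*784/570/3.2+144.7,p[1]*384/279/3.2+139.7)
s=lambda p:(S,(p[0]-570)/2.16+214.7,p[1]/2.16+109.7)
for k,a,b in [("L",(57,141),(719,370)),("M",(362,111),(692,99)),("S",(492,175),(755,28))]:
    print(k,tri(t(a),s(b)))
hexfit(T,[t(p)[1:] for p in [(348,103),(361,97),(374,104),(374,119),(361,126),(348,119)]],.035,.038)
E
```

```text
L (array([0.45558073, 0.3188505 , 0.06385693]), [np.float64(2.0), np.float64(2.0)])
M (array([ 0.50335376, -0.11767392,  0.06465274]), [np.float64(1.6), np.float64(1.6)])
S (array([ 0.41384164, -0.30466844,  0.0540175 ]), [np.float64(1.1), np.float64(1.1)])
centre [ 0.5048 -0.1197] mean radius [0.0226 0.0213 0.0222 0.0221 0.0218 0.0224] expect 0.0219 flat normals deg [ 29.6  89.6 149.6]
```

All are within about 7 mm of their bay centres, at the expected heights.

```bash
python3 -c "
from workcell import *
print(hand_in())"
```

```text
the job is handed in; nothing more can be done
None
```

I handed the job in with each bonnet standing upright in the bay of its own valve's tray, about 7 mm or less from the bay centre by my last camera check; the hand-in returned no verdict.

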